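# Reject the pinless fitting, then test the good one in the sprung bayonet socket

### The job

Two white-headed fittings stand on the black carrier tray; one has lost its two bayonet pins. First put the pinless one in the small low blue bin and let go of it; then take the one with pins, push it into the tester's slotted socket with its pins through the slots, turn it a quarter turn clockwise (seen from above) against the return spring, and hold it there: the program finishes with the gripper still holding the fitting pushed in and turned. Leave the other things on the bench where they are.

Things in the scene. Friction and masses are not known exactly. Their poses are not given: they have to be found in the camera images.
- fitting_centre (a point): Centre of the good fitting, 42 mm above its foot (stands upright, z up, 84 mm tall, about 120 g). Steel barrel 30 mm across, from the foot to 38 mm up; above it a white block head, 34 mm along x, 26 mm along y, from 38 to 84 mm up: grip it across its flat sides (along y). Two steel pins stick out along +x and -x. The same after a half turn.
- fitting_pin (a point): Tip of the good fitting's +x pin, in the middle of its end face, 24 mm from the axis and 11.5 mm above the foot; another pin is opposite. Pins are 7 mm wide and 7 mm high (8 to 15 mm above the foot). Under the foot an open groove, 8 mm wide and 6 mm deep, runs along the line of the pins, for the socket's drive tongue.
- blank_centre (a point): Centre of the pinless fitting, 42 mm above its foot. Exactly like the good fitting (same head, barrel, groove and axes) but with no pins. It belongs in the bin; standing or lying there is the same.
- mouth (a point): Centre of the tester's socket mouth, on top of its level steel plate, 75 mm above the table. z up. Round hole 33 mm across through the 6 mm plate, with slots for the pins, 11 mm wide, along +x and -x out to 26 mm from the axis. The fitting first rests on the spring plunger, foot 11 mm below the plate top; at the stop its foot is 24 mm below. From 21 mm on, the pins are under the plate and it can turn.
- tester: Green tester, fixed. Origin on the table straight below the socket mouth, same axes. Its steel plate reaches 70 mm to +x and -x and 65 mm to +y and -y; from 72 to 130 mm on the +x side stands its back box, 110 mm high. Once turned, the fitting may rise until its pins bear under the plate (foot 21 mm below the plate top).
- plunger (a joint): How far the socket's spring plunger is pushed down, m: 0 at rest, 0.013 at its stop. About 3.5 N at the start, 7 N at the stop.
- turn (a joint): Turn of the socket's drive tongue, rad, growing clockwise from above: 0 at rest (tongue along the slots), stop at 1.65. The tongue (26 mm long, 5 mm wide and high) fits the groove in the fitting's foot with some play: it reads about 1.4 when the fitting has made its quarter turn. A spring turns it back: 0.05 N m at 0, 0.2 N m at a quarter turn. If let go, the fitting springs back.
- bin: Low blue open bin, fixed. Origin at the centre of its underside; 160 mm along x, 150 mm along y, 45 mm high, walls 4 mm, floor 4 mm.
- carrier: Black carrier tray, fixed, on which both fittings and the spacer stand: 110 mm along x, 220 mm along y, 12 mm thick; origin at the centre of its underside.
- spacer: Bystander: brass ring, 22 mm across, 22 mm high, on the carrier between the fittings. Origin under its centre.
- tape: Bystander: roll of yellow tape lying flat, 90 mm across, 24 mm high. Origin under its centre.
- screwdriver_grip (a point): Bystander: screwdriver, 170 mm long, lying crosswise between the arm and the tester. The point is on its handle.
- jar: Bystander: black jar, 76 mm across, 80 mm high. Origin under its centre.
- cup: Bystander: open steel cup, 70 mm across, 50 mm high. Origin under its centre.
- bottle: Bystander: clear bottle, 60 mm across, 170 mm high. Origin under its centre.
Things that resemble listed ones, but are neither listed nor needed, are in the scene too. What is shaped like the part that bears blank_centre but pink is not meant. Leave any brown look-alike of the part that bears fitting_centre alone.

How it is judged:
On the way, in this order (a step that is already met when the one before it is completed fails the run):
1. the pinless fitting lies in the blue bin, let go, the good one not yet in the socket (x of blank_centre in the frame of bin between -0.078 and 0.078 m and y of blank_centre in the frame of bin between -0.073 and 0.073 m and z of blank_centre in the frame of bin below 0.06 m and contact force between blank and the fingers below 0.05 N and linear speed of blank below 0.05 m/s and horizontal distance between fitting_centre and mouth above 0.03 m), for 0.2 s.
2. the good fitting is pushed into the socket, pins below the plate, before it is turned (horizontal distance between fitting_centre and mouth below 0.005 m and z of fitting_centre in the frame of mouth below 0.0215 m and angle between fitting_centre's own z axis and vertical below 0.12 rad and value of joint plunger above 0.008 m and value of joint turn below 0.5 rad), for 0.05 s.
At the end, for the whole second after the job is handed in: The gripper holds the good fitting (over 2 N), at rest: within 5 mm of the socket axis, upright (0.12 rad), foot at least 20.5 mm below the plate top, plunger over 8 mm down, pins square to the slots (0.25 rad), tongue turned over 1.1 rad. The pinless one is in the bin, let go (horizontal distance between fitting_centre and mouth below 0.005 m and z of fitting_centre in the frame of mouth below 0.0215 m and angle between fitting_centre's own z axis and vertical below 0.12 rad and value of joint plunger above 0.008 m and angle between the x axis of fitting_centre and the y axis of mouth, either way round below 0.25 rad and value of joint turn above 1.1 rad and velocity of joint turn between -0.1 and 0.1 rad/s and contact force between fitting and the fingers above 2 N and linear speed of fitting below 0.02 m/s and x of blank_centre in the frame of bin between -0.078 and 0.078 m and y of blank_centre in the frame of bin between -0.073 and 0.073 m and z of blank_centre in the frame of bin below 0.06 m and contact force between blank and the fingers below 0.05 N); the arm keeps its last pose, push and grip.
It fails at once if a bystander (spacer, tape, screwdriver, jar, cup, or bottle) is moved more than 30 mm (distance of any of tape, jar, cup, bottle, spacer, screwdriver_grip from where it was at the start of the episode above 0.03 m).
It also fails if it takes over 66 s, if anything falls off the work surface, if the arm or the gripper's body presses on something with over 40 N, if the wrist force passes 120 N, or if a joint passes its speed limit or range.

### The arm

A 7-joint arm with a two-finger parallel gripper is mounted at the origin on the work surface. World frame = base frame: x ahead of the robot, y to its left, z up, the work surface at z = 0. Lengths are in m, angles in rad, forces in N, time in s.
With the tool pointing down it reaches from about 0.425 to 0.925 m from the base axis. Payload 6.8 kg.
Tool frame: the origin (TCP) lies on the front face of the gripper's body, between the roots of the fingers; the fingertips stand 73 mm ahead of it and the grasp point (between the pads) lies 54 mm ahead of it; z points along the fingers, y is the line along which they close (so a half turn about z gives the same grasp; the last joint's range is limited). The gripper opens to 85 mm and grips with 20 to 120 N. Pads are 22 mm wide; open, the fingers measure 114 mm over their backs; the gripper's body (76 mm by 85 mm) begins 54 mm behind the grasp point. The pads swing forward as they close: fully open they stand 13 mm farther back than shut.
Start: joints at [-1.383, 0.477, 0.022, 1.555, -0.011, 1.109, -0.083], TCP at [0.197, 0.646, 0.304] pointing down, gripper open.
Joint ranges: [-2.96, 2.96], [-0.34, 2.1], [-1.41, 1.46], [0.24, 2.44], [-1.37, 4.51], [0.17, 1.92], [-2.96, 2.96]. Speed limits (rad/s): [2.39, 2.39, 3.14, 3.14, 3.14, 3.14, 3.14].

### API

Orientations are given as a unit quaternion [w, x, y, z].
In Python, from station import bot, optics gives the robot as it stands.
- The arm moves only by the tool drive_tool, never from a script. Its argument "deltas" is a list of rows, each an object with "gripper": the closure in counts, from 0 (fully open) to 255 (shut); "offset": the shift along the tool's x, y, z in units of 1000 mm (1.0 is 1000 mm), a list of three; "angular": the turn, a rotation vector about the tool's x, y, z in units of 45 degrees (1.0 is 45 degrees), a list of three. In form: [{"gripper": gripper, "offset": [dx, dy, dz], "angular": [rx, ry, rz]}, ...]. A call has 1 to 5 rows; each row is the pose to reach, as a shift and turn from the pose commanded when the call began, along the tool's axes at that moment; what a row does not reach only later rows make up. A row lasts 1/10 s, in which the tool goes at most 50 mm and 8.59 degrees, less where a joint would pass 70% of its speed; a pose out of reach is approached as far as the arm can. A call with a number of a shift or a turn outside -1 to 1 is refused whole. A call with a gripper value outside its range is refused whole. The fingers move at their own pace and stop on an object; "grip_force" is the grip in N (left out, the last holds). Time passes only in rows, so rows that repeat a pose let the fingers close. It gives the time, the measured TCP pose, the force, the opening and the grip force at its end, in the units of the state.
- bot.get_obs(): the state, without advancing time (a new reading comes with each control period).
- optics.read_camera(name): name is "scene" or "top" or "wrist"; returns the picture (480x640x3 uint8, blue, green, red); there is no depth.
- optics.camera_model(name): a dict with "fx", "fy", "cx", "cy" (pixels), "dist" ([k1, k2, p1, p2, k3] as OpenCV has them; the pictures are not rectified), "cam_to_world" (4x4, takes a point from camera to world coordinates). Camera axes: x right, y up, looking along -z (the intrinsics and any distortion apply to the point x, -y, -z); pixel columns grow to the right and rows downward; lengths in m; the calibration is good to about 2 mm. A picture is of the moment at which its call begins: read the wrist's pose just before it. camera_model takes no time and is no camera call; for the wrist camera it gives the pose at the moment of the call.
- bot.hand_in(): hands the job in; it is judged then, once.
The state is a dict: "t": time; "q": joint angles; "joint_vel": joint speeds; "joint_torque": joint torques, N m; "eef_pos": TCP position; "tool_rot": TCP orientation; "contact_force": force on the tool from outside, world axes, zero at the start; "torque": the same for the moment, N m; "gripper_width": opening from 0.0 (shut) to 1.0 (fully open); "grasp_force": force on a finger pad.
Only numpy, scipy, OpenCV 4.12 (cv2) and the standard library are available. Lean on these libraries where they do the work, as an engineer would, in place of code of your own. Each camera call takes 0.05 s, during which the arm holds its last target. There are 200 camera calls.

## Working session

There is one attempt and no reset: what is moved stays moved. The work goes in short steps, Python scripts to look and compute and a tool call to move; the robot and the scene stay as the last step left them, time stands still between calls to the robot, and variables do not carry over. Pictures are saved under pics/ and viewed, at most 10 in all, crops included, and the job is handed in when it is done.

Besides the shell and the picture viewer there is one more tool, called after ">>>" as name(argument=value, ...), one argument or row to a line, values as JSON. drive_tool: Moves the arm, as the interface text tells. Its arguments: {"type":"object","properties":{"deltas":{"type":"array"},"grip_force":{"type":"number"}},"required":["deltas"]}

```bash
mkdir -p pics; ls
cat > h.py <<'E'
from station import bot, optics
import numpy as np, cv2, json
from scipy.spatial.transform import Rotation as R
def shot(cam, name=None):
    m=optics.camera_model(cam); im=optics.read_camera(cam)
    if name: cv2.imwrite('pics/'+name,im)
    return im,m
def ray(m,uv):
    K=np.array([[m['fx'],0,m['cx']],[0,m['fy'],m['cy']],[0,0,1]])
    p=cv2.undistortPoints(np.array([[uv]],float),K,np.array(m['dist']))[0,0]
    T=np.array(m['cam_to_world']); return T[:3,3], T[:3,:3]@np.array([p[0],-p[1],-1])
def at(m,uv,z):
    o,d=ray(m,uv); return np.round(o+d*(z-o[2])/d[2],4)
def proj(m,P):
    K=np.array([[m['fx'],0,m['cx']],[0,m['fy'],m['cy']],[0,0,1]])
    T=np.array(m['cam_to_world']); c=(np.atleast_2d(P)-T[:3,3])@T[:3,:3]
    c=c*[1,-1,-1]
    return cv2.projectPoints(c,np.zeros(3),np.zeros(3),K,np.array(m['dist']))[0][:,0]
def tcp():
    s=bot.get_obs(); q=s['tool_rot']; return s,np.array(s['eef_pos']),R.from_quat([q[1],q[2],q[3],q[0]])
E
python3 - <<'E'
from h import *
s,p,r=tcp(); print(s['t'],p,r.as_matrix().round(3),s['q'])
for c in('scene','top'):
    im,m=shot(c,c+'1.png'); print(c,np.round(m['cam_to_world'],3).tolist(),m['fx'],m['dist'])
E
```

```text
pics
0.0 [0.19664267 0.64523393 0.30292599] [[-0.957  0.292 -0.   ]
 [ 0.292  0.957 -0.002]
 [-0.    -0.002 -1.   ]] [-1.38308577  0.4778011   0.02234644  1.55644926 -0.011515    1.10932852
 -0.0831005 ]
scene [[-0.207, -0.671, 0.712, 1.226], [0.978, -0.146, 0.147, 0.188], [0.005, 0.727, 0.687, 0.745], [0.0, 0.0, 0.0, 1.0]] 497.72286260551044 [-0.07656963  0.          0.          0.          0.        ]
top [[-0.023, 0.996, -0.082, 0.461], [-1.0, -0.024, -0.011, 0.028], [-0.013, 0.081, 0.997, 1.369], [0.0, 0.0, 0.0, 1.0]] 526.9368812545051 [0.02252072 0.         0.         0.         0.        ]
```

View pics/scene1.png

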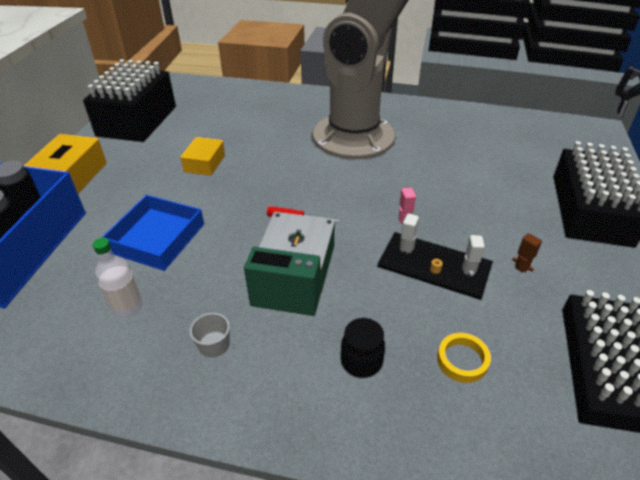

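View pics/top1.png

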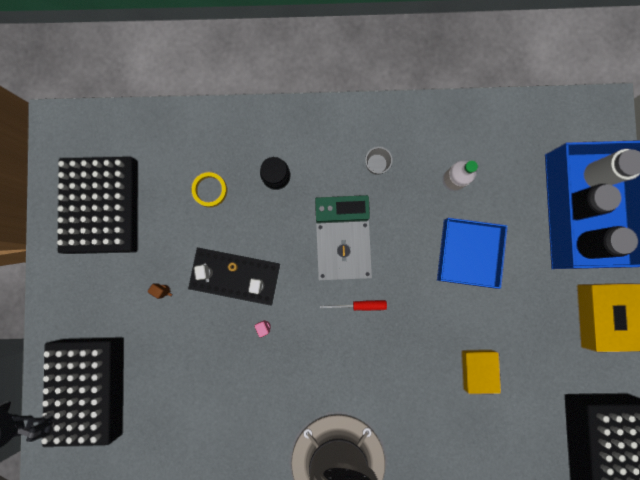

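The top view shows the carrier (234,276) with white fittings at (202,272) and (255,286), the socket at (344,251), the bin at (472,252) and the screwdriver at (355,306). I'll enlarge to see the pins.

Run:
```python
from h import *
a=cv2.imread('pics/scene1.png');b=cv2.imread('pics/top1.png')
f=lambda i,x,y,w,h,k:cv2.resize(i[y:y+h,x:x+w],(400,300) ,interpolation=cv2.INTER_CUBIC)
o=np.vstack([np.hstack([f(a,375,200,120,90,0),f(a,245,205,120,90,0)]),np.hstack([f(b,180,240,104,78,0),f(b,304,212,80,60,0)])])
cv2.imwrite('pics/c1.png',o)
m=optics.camera_model('top')
for n,uv,z in[('fA',(200,272),.096),('fB',(255,286),.096),('mouth',(344,251),.075),('bin',(472,252),0.02),
 ('p1',(317,221),.075),('p2',(370,221),.075),('p3',(371,279),.075),('p4',(318,279),.075)]: print(n,at(m,uv,z))
```

```text
fA [0.4829 0.3227 0.096 ]
fB [0.4462 0.1903 0.096 ]
mouth [ 0.5265 -0.0269  0.075 ]
bin [ 0.5191 -0.3546  0.02  ]
p1 [0.6022 0.0377 0.075 ]
p2 [ 0.599  -0.0929  0.075 ]
p3 [ 0.4565 -0.0909  0.075 ]
p4 [0.4595 0.0385 0.075 ]
```

View pics/c1.png

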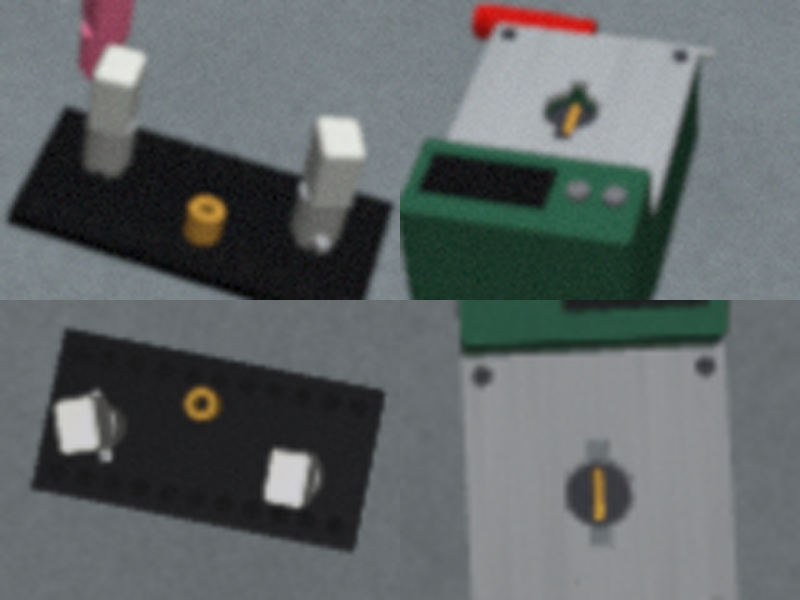

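The enlargement shows pins on the left/+y fitting at top px (207,278), so that is the good one. The other, at (255,286), is the blank. Next I'll move above the blank.

>>> drive_tool(
  deltas=[
    {"gripper":0,"offset":[-0.035,-0.034,0],"angular":[0,0,0]},
    {"gripper":0,"offset":[-0.07,-0.068,0],"angular":[0,0,0]},
    {"gripper":0,"offset":[-0.105,-0.102,0],"angular":[0,0,0]},
    {"gripper":0,"offset":[-0.14,-0.136,0],"angular":[0,0,0]},
    {"gripper":0,"offset":[-0.175,-0.17,0],"angular":[0,0,0]},
  ],
)

```text
t: 0.6
eef_pos: [0.3152, 0.43, 0.3036]
tool_rot: [-0.0, 0.147, 0.989, -0.0]
contact_force: [0.7, 0.8, -0.0]
gripper_width: 0.999
grasp_force: 0.0
```

>>> drive_tool(
  deltas=[
    {"gripper":0,"offset":[-0.035,-0.034,0],"angular":[0,0,0]},
    {"gripper":0,"offset":[-0.07,-0.068,0],"angular":[0,0,0]},
    {"gripper":0,"offset":[-0.105,-0.102,0],"angular":[0,0,0]},
    {"gripper":0,"offset":[-0.14,-0.136,0],"angular":[0,0,0]},
    {"gripper":0,"offset":[-0.175,-0.17,0],"angular":[0,0,0]},
  ],
)

```text
t: 1.1
eef_pos: [0.4328, 0.2164, 0.3038]
tool_rot: [-0.0, 0.147, 0.989, 0.0]
contact_force: [1.0, 0.7, 0.4]
gripper_width: 0.998
grasp_force: 0.0
```

>>> drive_tool(
  deltas=[
    {"gripper":0,"offset":[-0.02,-0.024,0],"angular":[0,0,-0.16]},
    {"gripper":0,"offset":[-0.02,-0.024,0],"angular":[0,0,-0.16]},
    {"gripper":0,"offset":[-0.02,-0.024,0],"angular":[0,0,-0.16]},
  ],
)

```text
t: 1.4
eef_pos: [0.4445, 0.1892, 0.3037]
tool_rot: [-0.0, 0.086, 0.996, 0.0]
contact_force: [-0.6, 1.2, -0.5]
gripper_width: 1.001
grasp_force: 0.0
```

```bash
cat >> h.py <<'E'
def rel(P, yaw=None):
    """tool-frame shift (m) and z turn (45deg units) to bring the TCP to world P; yaw = heading of +-tool x, mod pi"""
    s,p,r=tcp(); d=r.inv().apply(np.array(P)-p); M=r.as_matrix(); a=None
    if yaw is not None:
        cur=np.arctan2(M[1,0],M[0,0]); e=(yaw-cur+np.pi/2)%np.pi-np.pi/2; a=round(-e/(np.pi/4),3)
    print('shift',d.round(4),'rz',a); return d,a
E
python3 - <<'E'
from h import *
s,p,r=tcp(); im,m=shot('wrist','w1.png'); print(s['t'],p.round(4),r.as_matrix().round(3),np.round(s['q'],3))
print(np.round(m['cam_to_world'],3))
E
```

```text
1.4 [0.4445 0.1892 0.3037] [[-0.985  0.172 -0.   ]
 [ 0.172  0.985  0.   ]
 [ 0.     0.    -1.   ]] [-0.746  0.157  0.24   2.015 -0.045  0.975  0.915]
[[ 0.172 -0.937 -0.302  0.368]
 [ 0.985  0.164  0.053  0.203]
 [ 0.    -0.307  0.952  0.374]
 [ 0.     0.     0.     1.   ]]
```

View pics/w1.png

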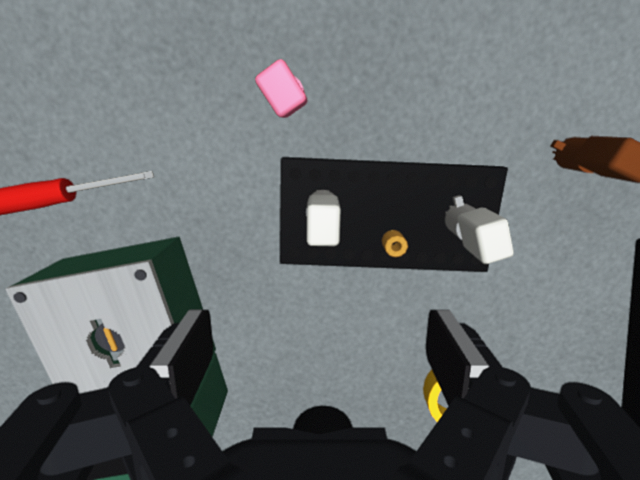

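The wrist picture shows the blank's head squarely aligned, top centre (324,225). The good fitting, with pins, has its head at (490,238), and the slotted mouth is at (105,342).

Run:
```python
from h import *
m=optics.camera_model('wrist')
B=np.array([at(m,u,.096) for u in[(307,206),(340,206),(341,245),(307,245)]]); print(B,B.mean(0))
A=np.array([at(m,u,.096) for u in[(470,229),(496,213),(512,253),(483,263)]]); print(A,A.mean(0))
t=[at(m,u,.075) for u in[(20,297),(141,275)]];print(t, at(m,(105,342),.075))
rel([*B.mean(0)[:2],.135],-.17)
```

```text
[[0.4269 0.1848 0.096 ]
 [0.4312 0.2097 0.096 ]
 [0.4624 0.2057 0.096 ]
 [0.4578 0.1792 0.096 ]] [0.444575 0.19485  0.096   ]
[[0.4665 0.3066 0.096 ]
 [0.4571 0.3268 0.096 ]
 [0.4921 0.3384 0.096 ]
 [0.4968 0.3155 0.096 ]] [0.478125 0.321825 0.096   ]
[array([ 0.4691, -0.0809,  0.075 ]), array([0.4671, 0.0299, 0.075 ])] [ 0.5258 -0.0236  0.075 ]
shift [0.0003 0.0046 0.1687] rz -0.001
```

>>> drive_tool(
  deltas=[
    {"gripper":100,"offset":[0,0.004,0.045],"angular":[0,0,0]},
    {"gripper":80,"offset":[0,0.004,0.09],"angular":[0,0,0]},
    {"gripper":80,"offset":[0,0.004,0.135],"angular":[0,0,0]},
    {"gripper":80,"offset":[0,0.004,0.169],"angular":[0,0,0]},
    {"gripper":80,"offset":[0,0.004,0.169],"angular":[0,0,0]},
  ],
)

```text
t: 1.95
eef_pos: [0.442, 0.194, 0.131]
tool_rot: [-0.004, 0.084, 0.996, -0.002]
contact_force: [-0.8, -0.1, 0.2]
gripper_width: 0.686
grasp_force: 0.0
```

>>> drive_tool(
  deltas=[
    {"gripper":255,"offset":[0,0,0],"angular":[0,0,0]},
    {"gripper":255,"offset":[0,0,0],"angular":[0,0,0]},
    {"gripper":255,"offset":[0,0,0],"angular":[0,0,0]},
    {"gripper":255,"offset":[0,0,0],"angular":[0,0,0]},
    {"gripper":255,"offset":[0,0,0],"angular":[0,0,0]},
  ],
  grip_force=40,
)

```text
t: 2.45
eef_pos: [0.4463, 0.1945, 0.1367]
tool_rot: [0.001, 0.085, 0.996, 0.001]
contact_force: [-0.3, 0.9, 8.3]
gripper_width: 0.301
grasp_force: 44.0
```

>>> drive_tool(
  deltas=[
    {"gripper":255,"offset":[0,0,-0.03],"angular":[0,0,0]},
    {"gripper":255,"offset":[0,0,-0.07],"angular":[0,0,0]},
    {"gripper":255,"offset":[0,0,-0.11],"angular":[0,0,0]},
    {"gripper":255,"offset":[0,0,-0.15],"angular":[0,0,0]},
    {"gripper":255,"offset":[0,0,-0.16],"angular":[0,0,0]},
  ],
)

```text
t: 2.95
eef_pos: [0.4469, 0.1942, 0.2999]
tool_rot: [0.003, 0.085, 0.996, 0.003]
contact_force: [1.9, -0.1, -1.0]
gripper_width: 0.295
grasp_force: 42.9
```

Run:
```python
from h import *
rel([.519,-.345,.295],-.0)
m=optics.camera_model('top')
print([at(m,u,.045) for u in[(445,219),(507,226),(499,288),(438,281)]])
```

```text
shift [-0.1626 -0.5191  0.0027] rz -0.217
[array([ 0.6026, -0.2841,  0.045 ]), array([ 0.5811, -0.4375,  0.045 ]), array([ 0.4272, -0.4097,  0.045 ]), array([ 0.4478, -0.26  ,  0.045 ])]
```

>>> drive_tool(
  deltas=[
    {"gripper":255,"offset":[-0.01,-0.04,0],"angular":[0,0,0]},
    {"gripper":255,"offset":[-0.024,-0.08,0],"angular":[0,0,0]},
    {"gripper":255,"offset":[-0.037,-0.122,0],"angular":[0,0,0]},
    {"gripper":255,"offset":[-0.05,-0.165,0],"angular":[0,0,0]},
    {"gripper":255,"offset":[-0.064,-0.21,0],"angular":[0,0,0]},
  ],
)

```text
t: 3.45
eef_pos: [0.4722, -0.0257, 0.2947]
tool_rot: [-0.0, 0.085, 0.996, 0.0]
contact_force: [0.6, -0.2, -0.9]
gripper_width: 0.298
grasp_force: 42.8
```

>>> drive_tool(
  deltas=[
    {"gripper":255,"offset":[-0.013,-0.042,0],"angular":[0,0,0]},
    {"gripper":255,"offset":[-0.026,-0.084,0],"angular":[0,0,0]},
    {"gripper":255,"offset":[-0.038,-0.126,0],"angular":[0,0,0]},
    {"gripper":255,"offset":[-0.051,-0.168,0],"angular":[0,0,0]},
    {"gripper":255,"offset":[-0.064,-0.21,0],"angular":[0,0,0]},
  ],
)

```text
t: 3.95
eef_pos: [0.4998, -0.2435, 0.2945]
tool_rot: [-0.0, 0.085, 0.996, 0.0]
contact_force: [0.7, 0.1, -1.6]
gripper_width: 0.297
grasp_force: 42.8
```

>>> drive_tool(
  deltas=[
    {"gripper":255,"offset":[-0.013,-0.04,0],"angular":[0,0,0]},
    {"gripper":255,"offset":[-0.024,-0.075,0],"angular":[0,0,0]},
    {"gripper":255,"offset":[-0.032,-0.102,0],"angular":[0,0,0]},
    {"gripper":255,"offset":[-0.032,-0.102,0.03],"angular":[0,0,0]},
    {"gripper":255,"offset":[-0.032,-0.102,0.06],"angular":[0,0,0]},
  ],
)

```text
t: 4.45
eef_pos: [0.5142, -0.3494, 0.2343]
tool_rot: [0.001, 0.086, 0.996, -0.0]
contact_force: [0.3, 0.7, -1.3]
gripper_width: 0.298
grasp_force: 42.8
```

>>> drive_tool(
  deltas=[
    {"gripper":255,"offset":[0,0,0.035],"angular":[0,0,0]},
    {"gripper":255,"offset":[0,0,0.07],"angular":[0,0,0]},
    {"gripper":255,"offset":[0,0,0.095],"angular":[0,0,0]},
    {"gripper":255,"offset":[0,0,0.105],"angular":[0,0,0]},
    {"gripper":255,"offset":[0,0,0.107],"angular":[0,0,0]},
  ],
)

```text
t: 4.95
eef_pos: [0.5143, -0.3477, 0.1282]
tool_rot: [-0.001, 0.085, 0.996, 0.001]
contact_force: [-4.4, 5.4, 17.1]
gripper_width: 0.298
grasp_force: 45.9
```

>>> drive_tool(
  deltas=[
    {"gripper":255,"offset":[0,0,-0.002],"angular":[0,0,0]},
    {"gripper":100,"offset":[0,0,-0.002],"angular":[0,0,0]},
    {"gripper":60,"offset":[0,0,-0.002],"angular":[0,0,0]},
    {"gripper":60,"offset":[0,0,-0.002],"angular":[0,0,0]},
    {"gripper":60,"offset":[0,0,-0.002],"angular":[0,0,0]},
  ],
)

```text
t: 5.45
eef_pos: [0.5146, -0.348, 0.13]
tool_rot: [0.0, 0.085, 0.996, -0.0]
contact_force: [-1.0, -0.1, -0.2]
gripper_width: 0.763
grasp_force: 0.0
```

>>> drive_tool(
  deltas=[
    {"gripper":60,"offset":[0,0,-0.03],"angular":[0,0,0]},
    {"gripper":60,"offset":[0,0,-0.07],"angular":[0,0,0]},
    {"gripper":60,"offset":[0,0,-0.11],"angular":[0,0,0]},
    {"gripper":60,"offset":[0,0,-0.15],"angular":[0,0,0]},
    {"gripper":60,"offset":[0,0,-0.17],"angular":[0,0,0]},
  ],
)

```text
t: 5.95
eef_pos: [0.5152, -0.349, 0.3038]
tool_rot: [0.002, 0.085, 0.996, -0.001]
contact_force: [0.7, 0.2, 0.8]
gripper_width: 0.765
grasp_force: 0.0
```

Run:
```python
from h import *
s,p,r=tcp();print(s['q'])
rel([.482,.322,.295],.25); shot('wrist','w2.png')
```

```text
[ 0.08207921  0.4284328   0.55858082  1.72026338 -0.25571792  1.06095872
  2.12501255]
shift [0.1467 0.6556 0.0071] rz -0.535
```

View pics/w2.png

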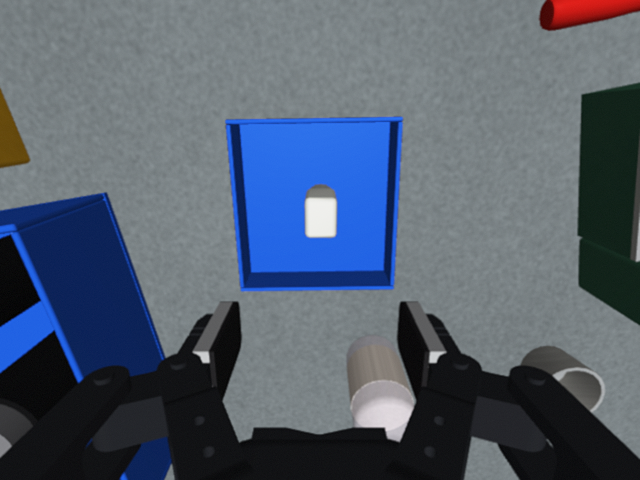

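The blank stands upright in the bin, head at (320,215) in the wrist picture. Next is the good fitting.

>>> drive_tool(
  deltas=[
    {"gripper":60,"offset":[0.01,0.044,0],"angular":[0,0,0]},
    {"gripper":60,"offset":[0.02,0.088,0],"angular":[0,0,0]},
    {"gripper":60,"offset":[0.03,0.132,0],"angular":[0,0,0]},
    {"gripper":60,"offset":[0.04,0.176,0],"angular":[0,0,0]},
    {"gripper":60,"offset":[0.049,0.218,0],"angular":[0,0,0]},
  ],
)

```text
t: 6.5
eef_pos: [0.5026, -0.1229, 0.2997]
tool_rot: [-0.0, 0.085, 0.996, 0.0]
contact_force: [0.7, 0.5, -0.5]
gripper_width: 0.763
grasp_force: 0.0
```

>>> drive_tool(
  deltas=[
    {"gripper":60,"offset":[0.01,0.044,0],"angular":[0,0,0]},
    {"gripper":60,"offset":[0.02,0.088,0],"angular":[0,0,0]},
    {"gripper":60,"offset":[0.03,0.132,0],"angular":[0,0,0]},
    {"gripper":60,"offset":[0.04,0.176,0],"angular":[0,0,0]},
    {"gripper":60,"offset":[0.049,0.218,0],"angular":[0,0,0]},
  ],
)

```text
t: 7.0
eef_pos: [0.4912, 0.1003, 0.2999]
tool_rot: [0.0, 0.085, 0.996, 0.0]
contact_force: [2.0, 0.4, 0.0]
gripper_width: 0.764
grasp_force: 0.0
```

>>> drive_tool(
  deltas=[
    {"gripper":60,"offset":[0.01,0.044,0],"angular":[0,0,-0.1]},
    {"gripper":60,"offset":[0.02,0.088,0],"angular":[0,0,-0.24]},
    {"gripper":60,"offset":[0.03,0.132,0],"angular":[0,0,-0.38]},
    {"gripper":60,"offset":[0.04,0.176,0],"angular":[0,0,-0.5]},
    {"gripper":60,"offset":[0.049,0.218,0],"angular":[0,0,-0.53]},
  ],
)

```text
t: 7.5
eef_pos: [0.4799, 0.3234, 0.2997]
tool_rot: [-0.0, -0.124, 0.992, 0.0]
contact_force: [0.0, 0.2, 0.6]
gripper_width: 0.763
grasp_force: 0.0
```

>>> drive_tool(
  deltas=[
    {"gripper":60,"offset":[0,0,0],"angular":[0,0,0]},
  ],
)

```text
t: 7.6
eef_pos: [0.4781, 0.3287, 0.2994]
tool_rot: [-0.0, -0.128, 0.992, 0.002]
contact_force: [-0.9, -0.4, -1.0]
gripper_width: 0.767
grasp_force: 0.0
```

Run:
```python
from h import *
s,p,r=tcp();print(s['t'],p.round(4),r.as_matrix().round(3),np.round(s['q'],3))
shot('wrist','w3.png')
```

```text
7.6 [0.4781 0.3287 0.2994] [[-0.967 -0.253 -0.001]
 [-0.253  0.967  0.003]
 [ 0.     0.003 -1.   ]] [-0.873  0.327  0.207  1.805 -0.081  1.016  1.193]
```

View pics/w3.png

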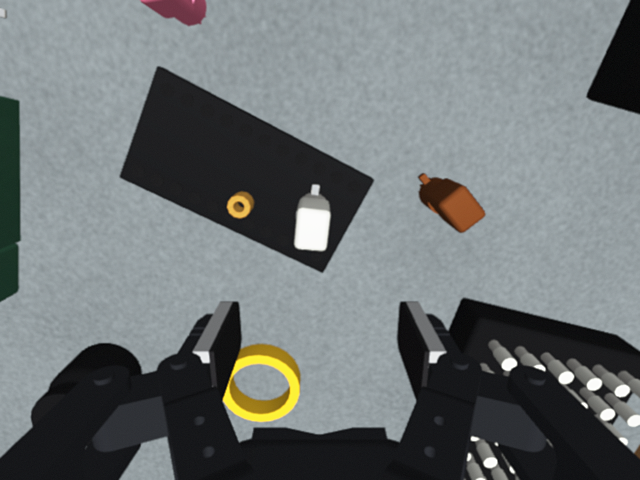

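The good fitting's white head is at (312,229), its pin at (315,190), slightly rotated to the tool. I'll measure it with a threshold.

Run:
```python
from h import *
im=cv2.imread('pics/w3.png'); m=optics.camera_model('wrist')
c=im[200:260,285:340]; b=(c.min(2)>200).astype(np.uint8)
n,l,st,ce=cv2.connectedComponentsWithStats(b); k=1+st[1:,4].argmax()
pts=np.argwhere(l==k)[:,::-1]+[285,200]
# rectify to plane z=.096
W=np.array([at(m,p,.096)[:2] for p in pts])
rc=cv2.minAreaRect(W.astype(np.float32)*1000); print(rc, cv2.boxPoints(rc))
print('pin', at(m,(316,187),.024))
s,p,r=tcp()
```

```text
((481.60614013671875, 320.3775939941406), (32.30731201171875, 24.148160934448242), 8.403305053710938) [[463.86142 329.96136]
 [467.3904  306.07245]
 [499.35086 310.79382]
 [495.82187 334.68274]]
pin [0.4612 0.3181 0.024 ]
```

Run:
```python
from h import *
rel([.4816,.3204,.133],.147)
```

```text
shift [-0.0014 -0.0051  0.1662] rz 0.133
```

>>> drive_tool(
  deltas=[
    {"gripper":80,"offset":[-0.001,-0.005,0.04],"angular":[0,0,0.13]},
    {"gripper":80,"offset":[-0.001,-0.005,0.085],"angular":[0,0,0.13]},
    {"gripper":80,"offset":[-0.001,-0.005,0.13],"angular":[0,0,0.13]},
    {"gripper":80,"offset":[-0.001,-0.005,0.166],"angular":[0,0,0.13]},
    {"gripper":80,"offset":[-0.001,-0.005,0.166],"angular":[0,0,0.13]},
  ],
)

```text
t: 8.15
eef_pos: [0.4802, 0.3135, 0.1294]
tool_rot: [-0.004, -0.071, 0.997, -0.003]
contact_force: [-0.8, -0.3, 0.4]
gripper_width: 0.682
grasp_force: 0.0
```

>>> drive_tool(
  deltas=[
    {"gripper":255,"offset":[0,0,0],"angular":[0,0,0]},
    {"gripper":255,"offset":[0,0,0],"angular":[0,0,0]},
    {"gripper":255,"offset":[0,0,0],"angular":[0,0,0]},
    {"gripper":255,"offset":[0,0,0],"angular":[0,0,0]},
    {"gripper":255,"offset":[0,0,0],"angular":[0,0,0]},
  ],
  grip_force=70,
)

```text
t: 8.65
eef_pos: [0.4842, 0.3173, 0.1365]
tool_rot: [0.002, -0.072, 0.997, 0.001]
contact_force: [-0.1, -1.6, 7.4]
gripper_width: 0.29
grasp_force: 69.5
```

Run:
```python
from h import *
s,p,r=tcp(); print(p, r.as_matrix().round(4), s['contact_force'],s['grasp_force'])
rel([.52,.05,.29],-.014)
```

```text
[0.48420925 0.3173319  0.13650763] [[-0.9897 -0.143   0.0038]
 [-0.143   0.9897  0.0026]
 [-0.0041  0.002  -1.    ]] [-0.07014233 -1.56430107  7.40022104] 69.4577407836914
shift [ 0.0022 -0.2694 -0.154 ] rz 0.2
```

>>> drive_tool(
  deltas=[
    {"gripper":255,"offset":[0,0,-0.03],"angular":[0,0,0]},
    {"gripper":255,"offset":[0,0,-0.07],"angular":[0,0,0]},
    {"gripper":255,"offset":[0,0,-0.11],"angular":[0,0,0]},
    {"gripper":255,"offset":[0,0,-0.145],"angular":[0,0,0]},
    {"gripper":255,"offset":[0,0,-0.154],"angular":[0,0,0]},
  ],
)

```text
t: 9.15
eef_pos: [0.4842, 0.3178, 0.2934]
tool_rot: [0.003, -0.072, 0.997, 0.003]
contact_force: [1.1, -0.1, -1.0]
gripper_width: 0.297
grasp_force: 68.9
```

>>> drive_tool(
  deltas=[
    {"gripper":255,"offset":[-0.005,-0.035,0],"angular":[0,0,0]},
    {"gripper":255,"offset":[-0.01,-0.07,0],"angular":[0,0,0]},
    {"gripper":255,"offset":[-0.015,-0.105,0],"angular":[0,0,0]},
    {"gripper":255,"offset":[-0.02,-0.14,0],"angular":[0,0,0]},
    {"gripper":255,"offset":[-0.024,-0.165,0],"angular":[0,0,0]},
  ],
)

```text
t: 9.65
eef_pos: [0.5301, 0.1541, 0.2878]
tool_rot: [-0.0, -0.071, 0.997, -0.0]
contact_force: [-0.2, -0.1, -2.4]
gripper_width: 0.296
grasp_force: 69.1
```

>>> drive_tool(
  deltas=[
    {"gripper":255,"offset":[-0.006,-0.04,0],"angular":[0,0,0.1]},
    {"gripper":255,"offset":[-0.012,-0.08,0],"angular":[0,0,0.15]},
    {"gripper":255,"offset":[-0.018,-0.115,0],"angular":[0,0,0.2]},
    {"gripper":255,"offset":[-0.02,-0.131,0],"angular":[0,0,0.2]},
    {"gripper":255,"offset":[-0.02,-0.131,0],"angular":[0,0,0.2]},
  ],
)

```text
t: 10.15
eef_pos: [0.5686, 0.0267, 0.2878]
tool_rot: [0.0, 0.009, 1.0, -0.001]
contact_force: [0.4, 0.5, -1.3]
gripper_width: 0.291
grasp_force: 69.1
```

Run:
```python
from h import *
s,p,r=tcp();print(s['t'],p.round(4),r.as_matrix().round(4),np.round(s['q'],3))
im,m=shot('wrist','w4.png')
cv2.imwrite('pics/w4c.png',cv2.resize(im[150:450,180:580],(800,600),interpolation=cv2.INTER_CUBIC)) if 0 else None
```

```text
10.15 [0.5686 0.0267 0.2878] [[-9.998e-01  1.840e-02  1.000e-04]
 [ 1.840e-02  9.998e-01 -1.300e-03]
 [-1.000e-04 -1.300e-03 -1.000e+00]] [-0.468  0.333  0.389  1.852 -0.148  0.986  1.536]
```

View pics/w4.png

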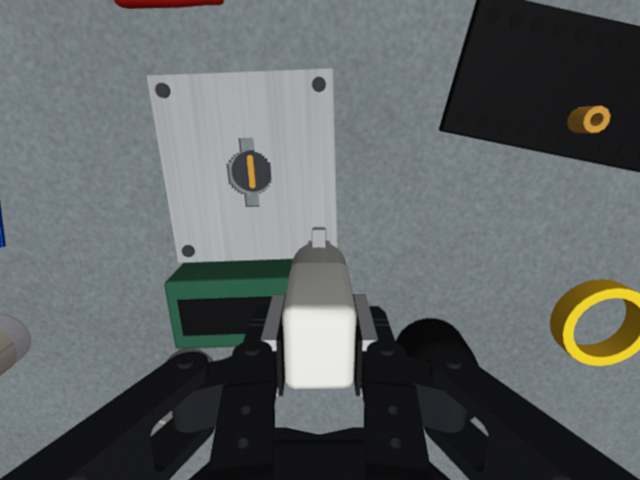

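The wrist view shows the mouth at (249,172) with its slots along image vertical, and the held fitting's pin tip at (319,229). I'll enlarge both for sub-pixel reading.

Run:
```python
from h import *
im=cv2.imread('pics/w4.png')
def z(x,y):
    c=cv2.resize(im[y:y+100,x:x+66],(396,600),interpolation=cv2.INTER_CUBIC)
    for i in range(0,100,10): cv2.putText(c,str(y+i),(0,i*6+4),0,.35,(0,0,255),1); cv2.line(c,(26,i*6),(32,i*6),(0,0,255),1)
    for i in range(0,66,10): cv2.putText(c,str(x+i),(i*6-8,595),0,.35,(0,0,255),1); cv2.line(c,(i*6,575),(i*6,583),(0,0,255),1)
    return c
cv2.imwrite('pics/c4.png',np.hstack([z(216,125),z(287,222)]))
```

```text
(no output)
```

View pics/c4.png

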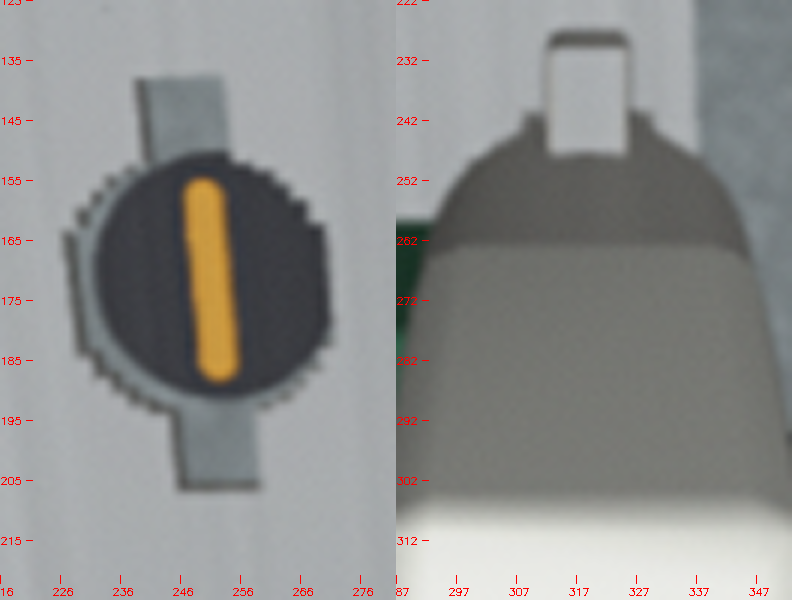

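Run:
```python
from h import *
m=optics.camera_model('wrist'); s,p,r=tcp()
a,b=at(m,(246,137.8),.075),at(m,(252.6,206.7),.075); print('slot',a,b,(a+b)/2,np.linalg.norm(b-a),np.arctan2(*(b-a)[1::-1]))
h=[at(m,u,.075) for u in[(163,90),(319,84),(188,251)]];print('screws',h)
f=p[2]-.1245
L,Rr,B=at(m,(312.2,229.5),f+.015),at(m,(325.8,229.5),f+.015),at(m,(319.2,227.2),f+.008)
print('pin',L,Rr,np.linalg.norm(Rr-L),B)
L2,R2=at(m,(313.4,247.5),f+.015),at(m,(325.4,247.5),f+.015);print('pin root',L2,R2)
print('head', at(m,(319,308),f+.084),at(m,(319.5,388),f+.084),at(m,(287,340),f+.084),at(m,(353,340),f+.084))
T=(L+Rr)/2
print('tcp',p)
```

```text
slot [ 0.5015 -0.0228  0.075 ] [ 0.5532 -0.0217  0.075 ] [ 0.52735 -0.02225  0.075  ] 0.05171170080358998 0.021273386024061175
screws [array([ 0.4682, -0.0788,  0.075 ]), array([0.4658, 0.0314, 0.075 ]), array([ 0.5889, -0.0764,  0.075 ])]
pin [0.5426 0.0268 0.1782] [0.5427 0.0336 0.1782] 0.006800735254367718 [0.5434 0.0303 0.1712]
pin root [0.5522 0.0272 0.1782] [0.5523 0.0333 0.1782]
head [0.5499 0.0301 0.2472] [0.5819 0.0297 0.2472] [0.562  0.0189 0.2472] [0.5623 0.0416 0.2472]
tcp [0.56833179 0.02912275 0.28766855]
```

>>> drive_tool(
  deltas=[
    {"gripper":255,"offset":[0.02,-0.027,0],"angular":[0,0,-0.05]},
    {"gripper":255,"offset":[0.0384,-0.0532,0],"angular":[0,0,-0.05]},
    {"gripper":255,"offset":[0.0384,-0.0532,0.03],"angular":[0,0,-0.05]},
    {"gripper":255,"offset":[0.0384,-0.0532,0.06],"angular":[0,0,-0.05]},
    {"gripper":255,"offset":[0.0384,-0.0532,0.075],"angular":[0,0,-0.05]},
  ],
)

```text
t: 10.7
eef_pos: [0.528, -0.0204, 0.2107]
tool_rot: [-0.002, -0.014, 1.0, 0.0]
contact_force: [-0.6, 0.3, -0.9]
gripper_width: 0.293
grasp_force: 69.1
```

>>> drive_tool(
  deltas=[
    {"gripper":255,"offset":[0,0,0],"angular":[0,0,0]},
    {"gripper":255,"offset":[0,0,0],"angular":[0,0,0]},
    {"gripper":255,"offset":[0,0,0],"angular":[0,0,0]},
  ],
)

```text
t: 11.0
eef_pos: [0.5302, -0.0217, 0.214]
tool_rot: [0.001, -0.014, 1.0, 0.0]
contact_force: [0.3, -0.7, -1.3]
gripper_width: 0.29
grasp_force: 69.1
```

Run:
```python
from h import *
s,p,r=tcp();print(s['t'],p.round(4),r.as_matrix().round(4),np.round(s['q'],3))
im,m=shot('wrist','w5.png')
s,p,r=tcp();print(s['t'],p.round(4))
np.save('m5.npy',m,allow_pickle=True)
x,y=240,130
c=cv2.resize(im[y:y+120,x:x+160],(800,600),interpolation=cv2.INTER_CUBIC)
for i in range(0,120,10): cv2.putText(c,str(y+i),(0,i*5+4),0,.35,(0,0,255),1); cv2.line(c,(26,i*5),(32,i*5),(0,0,255),1)
for i in range(0,160,10): cv2.putText(c,str(x+i),(i*5-8,595),0,.35,(0,0,255),1); cv2.line(c,(i*5,575),(i*5,583),(0,0,255),1)
cv2.imwrite('pics/c5.png',c)
```

```text
11.0 [ 0.5302 -0.0217  0.214 ] [[-9.996e-01 -2.720e-02  1.900e-03]
 [-2.720e-02  9.996e-01  5.000e-04]
 [-1.900e-03  5.000e-04 -1.000e+00]] [-0.379  0.366  0.374  2.006 -0.184  0.799  1.698]
11.05 [ 0.5302 -0.0219  0.214 ]
```

View pics/c5.png

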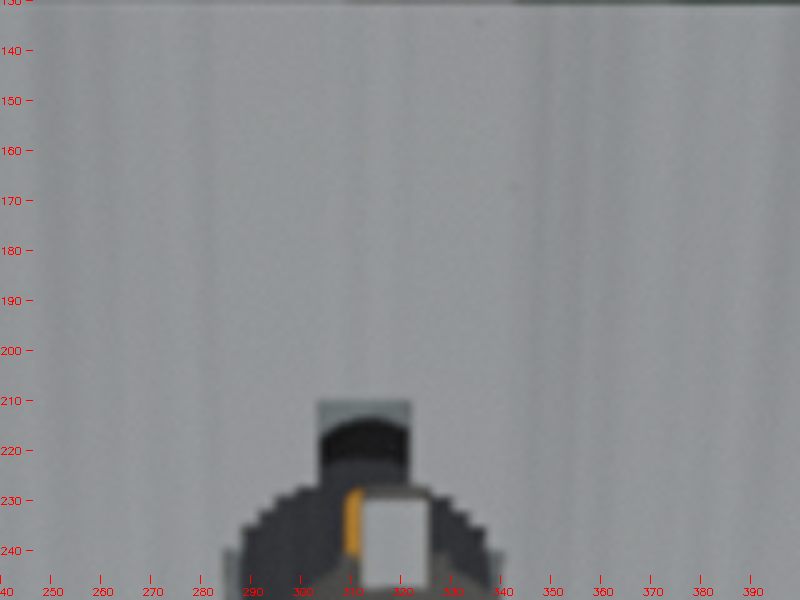

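Run:
```python
from h import *
m=np.load('m5.npy',allow_pickle=True).item(); s,p,r=tcp(); f=.214-.1245
m=optics.camera_model('wrist')
e=(at(m,(303.5,210.3),.075)+at(m,(322,210.3),.075))/2; print('slot end',e,np.linalg.norm(at(m,(303.5,210.3),.075)-at(m,(322,210.3),.075)))
t=(at(m,(312.2,229.6),f+.015)+at(m,(325.8,229.6),f+.015))/2; print('tip',t,at(m,(319,227.3),f+.008))
y=.021; ax=np.array([np.cos(y),np.sin(y)])
print('mouth',e[:2]+.026*ax,'fit',t[:2]+.024*ax,'move',e[:2]+.026*ax-t[:2]-.024*ax)
d=np.append(e[:2]+.026*ax-t[:2]-.024*ax,0); print(r.inv().apply(d))
```

```text
slot end [ 0.50195 -0.02555  0.075  ] 0.01070420478129973
tip [ 0.50485 -0.02195  0.1045 ] [ 0.5056 -0.0219  0.0975]
mouth [ 0.52794427 -0.02500404] fit [ 0.52884471 -0.02144604] move [-0.00090044 -0.003558  ]
[ 9.96080953e-04 -3.53241964e-03 -3.76430118e-06]
```

>>> drive_tool(
  deltas=[
    {"gripper":255,"offset":[0.0013,-0.0036,0],"angular":[0,0,0]},
    {"gripper":255,"offset":[0.0013,-0.0036,0.005],"angular":[0,0,0]},
    {"gripper":255,"offset":[0.0013,-0.0036,0.01],"angular":[0,0,0]},
    {"gripper":255,"offset":[0.0013,-0.0036,0.013],"angular":[0,0,0]},
    {"gripper":255,"offset":[0.0013,-0.0036,0.013],"angular":[0,0,0]},
  ],
)

```text
t: 11.55
eef_pos: [0.528, -0.026, 0.1992]
tool_rot: [-0.001, -0.013, 1.0, -0.0]
contact_force: [-0.1, -0.1, -1.9]
gripper_width: 0.293
grasp_force: 69.1
```

>>> drive_tool(
  deltas=[
    {"gripper":255,"offset":[0,0,0.003],"angular":[0,0,0]},
    {"gripper":255,"offset":[0,0,0.006],"angular":[0,0,0]},
    {"gripper":255,"offset":[0,0,0.009],"angular":[0,0,0]},
    {"gripper":255,"offset":[0,0,0.01],"angular":[0,0,0]},
    {"gripper":255,"offset":[0,0,0.01],"angular":[0,0,0]},
  ],
)

```text
t: 12.05
eef_pos: [0.5282, -0.026, 0.1896]
tool_rot: [-0.0, -0.013, 1.0, -0.0]
contact_force: [-0.5, -0.3, -1.5]
gripper_width: 0.292
grasp_force: 69.1
```

>>> drive_tool(
  deltas=[
    {"gripper":255,"offset":[0,0,0.003],"angular":[0,0,0]},
    {"gripper":255,"offset":[0,0,0.006],"angular":[0,0,0]},
    {"gripper":255,"offset":[0,0,0.008],"angular":[0,0,0]},
    {"gripper":255,"offset":[0,0,0.008],"angular":[0,0,0]},
  ],
)

```text
t: 12.45
eef_pos: [0.5286, -0.0261, 0.1819]
tool_rot: [0.0, -0.013, 1.0, 0.0]
contact_force: [-0.3, 0.7, 3.4]
gripper_width: 0.293
grasp_force: 69.5
```

>>> drive_tool(
  deltas=[
    {"gripper":255,"offset":[0,0,0.002],"angular":[0,0,0]},
    {"gripper":255,"offset":[0,0,0.004],"angular":[0,0,0]},
    {"gripper":255,"offset":[0,0,0.005],"angular":[0,0,0]},
    {"gripper":255,"offset":[0,0,0.005],"angular":[0,0,0]},
    {"gripper":255,"offset":[0,0,0.005],"angular":[0,0,0]},
  ],
)

```text
t: 12.95
eef_pos: [0.5286, -0.0261, 0.177]
tool_rot: [0.0, -0.013, 1.0, -0.0]
contact_force: [0.3, -0.9, 3.8]
gripper_width: 0.294
grasp_force: 69.6
```

>>> drive_tool(
  deltas=[
    {"gripper":255,"offset":[0,0,0.001],"angular":[0,0,0]},
    {"gripper":255,"offset":[0,0,0.001],"angular":[0,0,0]},
    {"gripper":255,"offset":[0,0,0.001],"angular":[0,0,0]},
  ],
)

```text
t: 13.25
eef_pos: [0.5285, -0.0261, 0.176]
tool_rot: [0.0, -0.013, 1.0, -0.0]
contact_force: [1.0, -0.0, 4.4]
gripper_width: 0.297
grasp_force: 69.6
```

>>> drive_tool(
  deltas=[
    {"gripper":255,"offset":[0,0,0.001],"angular":[0,0,0]},
    {"gripper":255,"offset":[0,0,0.001],"angular":[0,0,0]},
    {"gripper":255,"offset":[0,0,0.001],"angular":[0,0,0]},
  ],
)

```text
t: 13.55
eef_pos: [0.5286, -0.0261, 0.1754]
tool_rot: [0.0, -0.013, 1.0, 0.0]
contact_force: [-0.9, 1.2, 9.4]
gripper_width: 0.291
grasp_force: 70.7
```

>>> drive_tool(
  deltas=[
    {"gripper":255,"offset":[0,0,-0.001],"angular":[0,0,0]},
    {"gripper":255,"offset":[0.0001,-0.0002,-0.001],"angular":[0,0,0.17]},
    {"gripper":255,"offset":[0.0002,-0.0003,-0.001],"angular":[0,0,0.34]},
    {"gripper":255,"offset":[0.0004,-0.0005,-0.001],"angular":[0,0,0.52]},
    {"gripper":255,"offset":[0.0005,-0.0006,-0.001],"angular":[0,0,0.7]},
  ],
  grip_force=90,
)

```text
t: 14.05
eef_pos: [0.528, -0.0265, 0.176]
tool_rot: [0.0, 0.261, 0.965, 0.0]
contact_force: [0.3, -0.8, 4.6]
gripper_width: 0.292
grasp_force: 88.9
```

>>> drive_tool(
  deltas=[
    {"gripper":255,"offset":[0.0001,-0.0002,0],"angular":[0,0,0.17]},
    {"gripper":255,"offset":[0.0002,-0.0003,0],"angular":[0,0,0.34]},
    {"gripper":255,"offset":[0.0004,-0.0005,0],"angular":[0,0,0.52]},
    {"gripper":255,"offset":[0.0005,-0.0006,0],"angular":[0,0,0.7]},
    {"gripper":255,"offset":[0.0005,-0.0006,0],"angular":[0,0,0.7]},
  ],
)

```text
t: 14.55
eef_pos: [0.5274, -0.0271, 0.1759]
tool_rot: [0.0, 0.512, 0.859, -0.0]
contact_force: [0.2, -1.4, 4.7]
gripper_width: 0.294
grasp_force: 88.8
```

>>> drive_tool(
  deltas=[
    {"gripper":255,"offset":[0.0001,-0.0002,0],"angular":[0,0,0.16]},
    {"gripper":255,"offset":[0.0002,-0.0003,0],"angular":[0,0,0.32]},
    {"gripper":255,"offset":[0.0003,-0.0005,0],"angular":[0,0,0.48]},
    {"gripper":255,"offset":[0.0004,-0.0006,0],"angular":[0,0,0.62]},
    {"gripper":255,"offset":[0.0004,-0.0006,0],"angular":[0,0,0.62]},
  ],
)

```text
t: 15.05
eef_pos: [0.5266, -0.0273, 0.1758]
tool_rot: [0.001, 0.702, 0.712, -0.0]
contact_force: [0.8, -1.8, 4.7]
gripper_width: 0.288
grasp_force: 88.8
```

>>> drive_tool(
  deltas=[
    {"gripper":255,"offset":[0,0,0],"angular":[0,0,0]},
    {"gripper":255,"offset":[0,0,0],"angular":[0,0,0]},
    {"gripper":255,"offset":[0,0,0],"angular":[0,0,0]},
  ],
)

```text
t: 15.35
eef_pos: [0.5265, -0.0273, 0.176]
tool_rot: [0.0, 0.703, 0.711, 0.0]
contact_force: [0.8, -3.1, 5.3]
gripper_width: 0.291
grasp_force: 88.8
```

Run:
```python
from h import *
s,p,r=tcp();M=r.as_matrix();print(s['t'],p.round(4),np.arctan2(M[1,0],M[0,0])%np.pi-np.pi,M[:,2].round(4),np.round(s['q'],3),np.round(s['contact_force'],2),np.round(s['torque'],3),s['grasp_force'],np.abs(s['joint_vel']).max())
im,m=shot('wrist','w6.png')
```

```text
15.35 [ 0.5265 -0.0273  0.176 ] -1.5585869200225644 [ 5.e-04 -2.e-04 -1.e+00] [-0.659  0.512  0.769  2.057 -0.513  0.768  0.439] [ 0.84 -3.08  5.33] [-0.812 -0.37   0.183] 88.7985098361969 0.009397887822474514
```

View pics/w6.png

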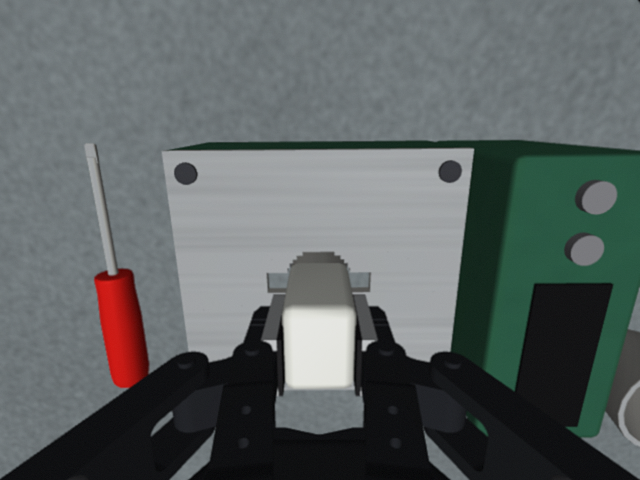

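The picture shows the fitting seated, with the empty slots visible on both sides at (277,282) and (362,282), so the pins are square to them under the plate. The wrist moment of about 0.18 N m matches the return spring. Handing in.

```bash
python3 -c "
from h import *
print(bot.hand_in())"
```

```text
the job is handed in; nothing more can be done
None
```

Handed in at about 15 s: the pinless fitting is standing released in the blue bin, and the gripper is still holding the good fitting pushed in and turned a quarter turn clockwise; the hand-in gave no verdict.

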